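# Make up the cell kit and the standards kit

## Robot

A 6-joint arm with a two-finger parallel gripper is mounted at the origin on the work surface. World frame = base frame: x ahead of the robot, y to its left, z up, the work surface at z = 0. Lengths are in m, angles in rad, forces in N, time in s.
With the tool pointing down it reaches from about 0.425 to 0.95 m from the base axis. Payload 3.5 kg.
Tool frame: the origin (TCP) lies midway between the tips of the shut fingers; the grasp point (between the pads) lies 19 mm behind it; z points along the fingers, y is the direction in which the jaws open and shut (so a half turn about z gives the same grasp; the last joint's range is limited). The gripper opens to 85 mm and grips with 20 to 120 N. Pads are 22 mm wide; open, the fingers measure 114 mm over their backs; the gripper's body (76 mm by 85 mm) begins 54 mm behind the grasp point. The pads swing forward as they close: fully open they stand 13 mm farther back than shut.
Start: joints at [-1.441, 0.286, 1.577, -0, 1.279, -0.15], TCP at [0.186, -0.649, 0.231] pointing down, gripper open.
Joint ranges: [-2.77, 2.77], [-0.9, 2.22], [0.21, 2.48], [-1.53, 4.67], [0.24, 2.81], [-2.84, 2.84]. Speed limits (rad/s): [2.79, 2.79, 3.14, 3.14, 3.14, 3.14].

## Interface

Orientations are given as a unit quaternion [x, y, z, w].
In Python, from plant import ctrl gives the robot as it stands.
- The arm moves only by the tool apply_moves, never from a script. Its argument "moves" is a list that holds one entry, the list of rows, each a list of 7 numbers: the shift along the tool's x, y, z in m, then the turn, a rotation vector about the tool's x, y, z in degrees, then the gripper's target within -1 to 1 (shut at 1, half-way at 0, fully open at -1). In form: [[[tx, ty, tz, ax, ay, az, hand], ...]]. A call has 1 to 12 rows; each row shifts and turns the pose as measured when the row begins, along the tool's axes as they then stand; what a row does not reach is not made up. A row lasts 1/10 s, in which the tool goes at most 50 mm and 8.59 degrees, less where a joint would pass 70% of its speed; a pose out of reach is approached as far as the arm can. A call with a gripper value outside its range is refused whole. The fingers move at their own pace and stop on an object; "force" is the grip in N (left out, the last holds). Time passes only in rows, so rows that do not move let the fingers close. It gives the time, the measured TCP pose, the force and the opening at its end, in the units of the state.
- ctrl.get_state(): the state, without advancing time (a new reading comes with each control period).
- ctrl.read_camera(name): name is "scene" or "top" or "wrist"; returns the picture (480x640x3 uint8, red, green, blue); there is no depth.
- ctrl.get_calibration(name): a dict with "camera_matrix" (3x3 intrinsics, pixels), "cam_to_world" (4x4, takes a point from camera to world coordinates). Camera axes: x right, y up, looking along -z (the intrinsics and any distortion apply to the point x, -y, -z); pixel columns grow to the right and rows downward; lengths in m; the calibration is good to about 2 mm. The wrist camera is an equidistant fisheye: a pixel r from the principal point sees the ray r / f radians off the axis. A picture is of the moment at which its call begins: read the wrist's pose just before it. get_calibration takes no time and is no camera call; for the wrist camera it gives the pose at the moment of the call.
- ctrl.sign_off(): hands the job in, once; it reports no verdict.
The state is a dict: "time": time; "qpos": joint angles; "dq": joint speeds; "joint_efforts": joint torques, N m; "eef_pos": TCP position; "tcp_rot": TCP orientation; "contact_force": force on the tool from outside, world axes, zero at the start; "wrist_torque": the same for the moment, N m; "opening": opening from 0.0 (shut) to 1.0 (fully open).
Only numpy, scipy, OpenCV 4.12 (cv2) and the standard library are available. Lean on these libraries where they do the work, as an engineer would, in place of code of your own. Each camera call takes 0.05 s, during which the arm holds its last target. There are 200 camera calls.

## Task

Make up two kits from the stock standing on the bench: in the three-compartment tray put the boss-head clamp in the long compartment, and the cell cap and the tallest of the three bottles in the two small compartments, one in each, either way round. In the two-compartment tray put the smaller volumetric flask in the larger compartment and the smallest bottle in the smaller one. Set each thing down gently, upright and flat on the tray's floor as it stood on the bench, and leave the middle-sized bottle and the larger flask standing where they are.

Things in the scene. Friction and masses are not known exactly. Their poses are not given: they have to be found in the camera images.
- tray3: Three-compartment tray, off-white, fixed: 185 (x) by 205 mm (y); rim and dividers 16 mm high, 3 mm thick; floor 4 mm thick. Origin: centre of underside, z up. Long compartment 89 (x) by 199 mm (y), centred at x -45.5, y 0 mm; two small ones, 89 (x) by 98 mm (y), at x +45.5, y -51 and +51. Left or right of the stock, turned any way.
- tray2: Two-compartment tray, off-white, fixed: 105 (x) by 185 mm (y); rim and divider 16 mm high, 3 mm thick; floor 4 mm thick. Origin: centre of underside, z up. Larger compartment 99 (x) by 107 mm (y), centred at x 0, y -37.5 mm; smaller one 99 (x) by 72 mm (y), at x 0, y +54.5. On the other side of the stock from the other tray, turned any way.
- boss_head: Boss-head rod clamp, aluminium, lying flat, 34 mm high. Origin: underside centre of its middle block (22 mm in x, 30 mm in y, full height), to be gripped across y from above; z up. The casting spans x -32 to +35, y -15 to +15 mm; one steel thumbscrew sticks out along -x to x = -50 mm, the other along +y (at x 21 to 31 mm) to y = +35 mm. About 150 g.
- cell_cap: Cap of an electrochemical cell, white PTFE: a disc 66 mm in diameter and 16 mm thick with four dark ports, and on its centre an upright sleeve 24 mm in diameter rising to 48 mm above the underside; grip the sleeve from above. Lies flat; origin at the centre of its underside, z up. About 110 g.
- bottle_tall: The tallest of three white plastic bottles of one kind with orange screw caps: round body 52 mm in diameter, straight up to 83 mm, cap 38 mm in diameter, 112 mm high overall. Stands upright; origin at the centre of its underside, z up its axis. About 160 g. Goes in a kit.
- bottle_small: The smallest of three white plastic bottles of one kind with orange screw caps: round body 34 mm in diameter, straight up to 41 mm, cap 27 mm in diameter, 66 mm high overall. Stands upright; origin at the centre of its underside, z up its axis. About 45 g. Goes in a kit.
- flask_small: The smaller of two clear glass volumetric flasks with white stoppers: pear-shaped bulb 42 mm in diameter, straight neck 13 mm in diameter from 48 to 106 mm above the underside, stopper 20 mm in diameter on top, 118 mm high overall. Stands upright; origin at the centre of its underside, z up its axis. About 50 g. Goes in a kit; grip the neck.
- bottle_medium: The middle one of three white plastic bottles of one kind with orange screw caps: round body 42 mm in diameter, straight up to 61 mm, cap 33 mm in diameter, 88 mm high overall. Stands upright; origin at the centre of its underside, z up its axis. About 85 g. Stays where it stands. All that stands in the stock keeps at least 90 mm between centres.
- flask_large: The larger of two clear glass volumetric flasks with white stoppers: pear-shaped bulb 62 mm in diameter, straight neck 15 mm in diameter from 71 to 158 mm above the underside, stopper 22 mm in diameter on top, 172 mm high overall. Stands upright; origin at the centre of its underside, z up its axis. About 110 g. Stays where it stands.
Not all that is in view belongs to the job. What is shaped like the tray2 but brown is not meant. Leave any blue or red look-alike of the boss_head alone.

How it is judged:
At the end, for the whole second after the job is handed in: Each of the five things is in its compartment (origin between the walls), underside within 5 mm of the tray floor, upright within 0.12 rad, released and at rest; the middle-sized bottle and larger flask stand upright within 30 mm of their starts (x of boss_head in the frame of tray3 between -0.091 and -0.0015 m and y of boss_head in the frame of tray3 between -0.101 and 0.101 m and ((x of cell_cap in the frame of tray3 between 0.0015 and 0.091 m and y of cell_cap in the frame of tray3 between 0.0015 and 0.101 m and x of bottle_tall in the frame of tray3 between 0.0015 and 0.091 m and y of bottle_tall in the frame of tray3 between -0.101 and -0.0015 m) or (x of cell_cap in the frame of tray3 between 0.0015 and 0.091 m and y of cell_cap in the frame of tray3 between -0.101 and -0.0015 m and x of bottle_tall in the frame of tray3 between 0.0015 and 0.091 m and y of bottle_tall in the frame of tray3 between 0.0015 and 0.101 m)) and x of flask_small in the frame of tray2 between -0.051 and 0.051 m and y of flask_small in the frame of tray2 between -0.091 and 0.016 m and x of bottle_small in the frame of tray2 between -0.051 and 0.051 m and y of bottle_small in the frame of tray2 between 0.019 and 0.091 m and z of each of boss_head, cell_cap, bottle_tall in the frame of tray3 below 0.009 m and angle between each of boss_head, cell_cap, bottle_tall, flask_small, bottle_small, bottle_medium, flask_large's own z axis and vertical below 0.12 rad and linear speed of each of boss_head, cell_cap, bottle_tall, flask_small, bottle_small, bottle_medium, flask_large below 0.02 m/s and contact force between each of boss_head, cell_cap, bottle_tall, flask_small, bottle_small and the fingers below 0.1 N and z of each of flask_small, bottle_small in the frame of tray2 below 0.009 m and distance of each of bottle_medium, flask_large from where it was at the start of the episode below 0.03 m); the robot touches nothing.
It fails at once if the boss head is dropped into a tray (falling faster than 0.6 m/s within 30 mm of its floor) instead of being set down ((x of boss_head in the frame of tray3 between -0.1 and 0.1 m and y of boss_head in the frame of tray3 between -0.11 and 0.11 m and z of boss_head in the frame of tray3 below 0.034 m and linear speed of boss_head above 0.6 m/s) or (x of boss_head in the frame of tray2 between -0.1 and 0.1 m and y of boss_head in the frame of tray2 between -0.11 and 0.11 m and z of boss_head in the frame of tray2 below 0.034 m and linear speed of boss_head above 0.6 m/s)).
It fails at once if the cell cap is dropped into a tray (falling faster than 0.6 m/s within 30 mm of its floor) instead of being set down ((x of cell_cap in the frame of tray3 between -0.1 and 0.1 m and y of cell_cap in the frame of tray3 between -0.11 and 0.11 m and z of cell_cap in the frame of tray3 below 0.034 m and linear speed of cell_cap above 0.6 m/s) or (x of cell_cap in the frame of tray2 between -0.1 and 0.1 m and y of cell_cap in the frame of tray2 between -0.11 and 0.11 m and z of cell_cap in the frame of tray2 below 0.034 m and linear speed of cell_cap above 0.6 m/s)).
It fails at once if the bottle tall is dropped into a tray (falling faster than 0.6 m/s within 30 mm of its floor) instead of being set down ((x of bottle_tall in the frame of tray3 between -0.1 and 0.1 m and y of bottle_tall in the frame of tray3 between -0.11 and 0.11 m and z of bottle_tall in the frame of tray3 below 0.034 m and linear speed of bottle_tall above 0.6 m/s) or (x of bottle_tall in the frame of tray2 between -0.1 and 0.1 m and y of bottle_tall in the frame of tray2 between -0.11 and 0.11 m and z of bottle_tall in the frame of tray2 below 0.034 m and linear speed of bottle_tall above 0.6 m/s)).
It fails at once if the flask small is dropped into a tray (falling faster than 0.6 m/s within 30 mm of its floor) instead of being set down ((x of flask_small in the frame of tray3 between -0.1 and 0.1 m and y of flask_small in the frame of tray3 between -0.11 and 0.11 m and z of flask_small in the frame of tray3 below 0.034 m and linear speed of flask_small above 0.6 m/s) or (x of flask_small in the frame of tray2 between -0.1 and 0.1 m and y of flask_small in the frame of tray2 between -0.11 and 0.11 m and z of flask_small in the frame of tray2 below 0.034 m and linear speed of flask_small above 0.6 m/s)).
It fails at once if the bottle small is dropped into a tray (falling faster than 0.6 m/s within 30 mm of its floor) instead of being set down ((x of bottle_small in the frame of tray3 between -0.1 and 0.1 m and y of bottle_small in the frame of tray3 between -0.11 and 0.11 m and z of bottle_small in the frame of tray3 below 0.034 m and linear speed of bottle_small above 0.6 m/s) or (x of bottle_small in the frame of tray2 between -0.1 and 0.1 m and y of bottle_small in the frame of tray2 between -0.11 and 0.11 m and z of bottle_small in the frame of tray2 below 0.034 m and linear speed of bottle_small above 0.6 m/s)).
It also fails if it takes over 144 s, if anything falls off the work surface, if the arm or the gripper's body presses on something with over 40 N, if the wrist force passes 120 N, or if a joint passes its speed limit or range.

## Working session

There is one attempt and no reset: what is moved stays moved. The work goes in short steps, Python scripts to look and compute and a tool call to move; the robot and the scene stay as the last step left them, time stands still between calls to the robot, and variables do not carry over. Pictures are saved under pics/ and viewed, about 12 in all and at most 16, crops included, and the job is handed in when it is done.

Besides the shell and the picture viewer there is one more tool, called after "Request:" by a JSON object that holds its "method" and its "body". apply_moves: Moves the arm, as the interface text tells. Its arguments: {"type":"object","properties":{"moves":{"type":"array","items":{"type":"array","items":{"type":"array","items":{"type":"number"}}}},"force":{"type":"number"}},"required":["moves"]}

```bash
mkdir -p pics; ls
python3 - <<'E'
from plant import ctrl
import cv2,numpy as np
np.set_printoptions(precision=4,suppress=True)
s=ctrl.get_state();print(s)
for n in("scene","top"):
    im=ctrl.read_camera(n);cv2.imwrite(f"pics/{n}0.png",im[:,:,::-1])
for n in("scene","top","wrist"):print(n,ctrl.get_calibration(n))
E
```

```text
pics
{'time': 0.0, 'qpos': array([-1.441 ,  0.2872,  1.5782, -0.    ,  1.2786, -0.15  ]), 'dq': array([-0.0011, -0.0005, -0.0023,  0.0001, -0.    ,  0.0002]), 'joint_efforts': array([  0.0001, -40.5983, -29.2624,  -0.0001,   0.0058,   0.    ]), 'eef_pos': array([ 0.1863, -0.6481,  0.2299]), 'tcp_rot': array([ 0.9902,  0.1394,  0.    , -0.0012]), 'contact_force': array([-0.214 ,  0.0743, -0.0396]), 'wrist_torque': array([0.0052, 0.0002, 0.0117]), 'opening': 1.0026762344950186}
scene {'camera_matrix': array([[525.5888,   0.    , 310.3868],
       [  0.    , 525.5888, 232.2111],
       [  0.    ,   0.    ,   1.    ]]), 'cam_to_world': array([[-0.6527, -0.4807,  0.5856,  1.1415],
       [ 0.7576, -0.4234,  0.4968,  0.5563],
       [ 0.0091,  0.7679,  0.6405,  0.7507],
       [ 0.    ,  0.    ,  0.    ,  1.    ]])}
top {'camera_matrix': array([[509.9849,   0.    , 318.234 ],
       [  0.    , 509.9849, 236.3651],
       [  0.    ,   0.    ,   1.    ]]), 'cam_to_world': array([[-0.0099,  0.9924, -0.1225,  0.3695],
       [-0.9998, -0.0122, -0.0181, -0.0028],
       [-0.0194,  0.1223,  0.9923,  0.9588],
       [ 0.    ,  0.    ,  0.    ,  1.    ]])}
wrist {'camera_matrix': array([[371.6483,   0.    , 316.975 ],
       [  0.    , 371.6483, 230.2982],
       [  0.    ,   0.    ,   1.    ]]), 'cam_to_world': array([[ 0.2769,  0.9236,  0.265 ,  0.2534],
       [-0.9609,  0.2671,  0.0733, -0.6294],
       [-0.0031, -0.2749,  0.9615,  0.3719],
       [ 0.    ,  0.    ,  0.    ,  1.    ]])}
```

View pics/top0.png

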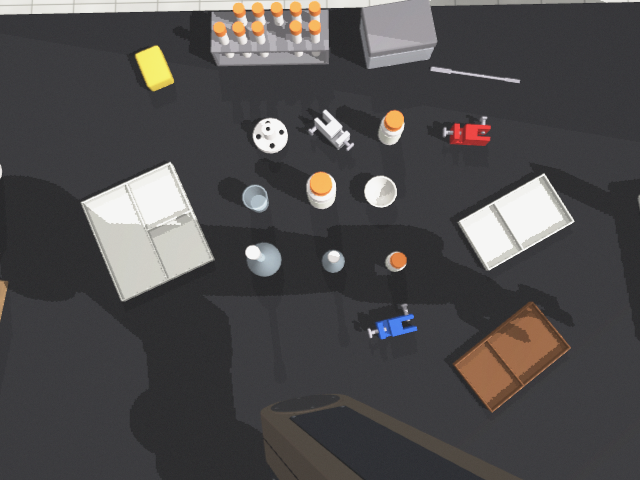

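View pics/scene0.png

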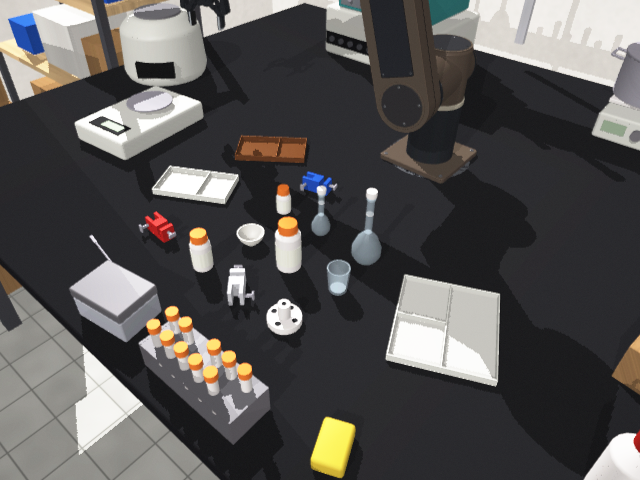

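The top view is oriented with +x up and +y to the left. 
- **Trays:** tray3 is at (148,232) and tray2 at (516,222). 
- **Kit items:** cap (270,135), boss head (331,130), tall bottle (321,189), small flask (333,261), small bottle (397,261). 
- **Items that stay:** medium bottle (391,127) and large flask (264,259). 
- **Not part of the job:** the bowl, beaker, red and blue clamps, and the brown tray.

```bash
cat > h.py <<'E'
from plant import ctrl
import cv2,numpy as np
from scipy.spatial.transform import Rotation as R
np.set_printoptions(precision=4,suppress=True)
def cast(name,uv,z,cal=None):
    c=cal or ctrl.get_calibration(name);K=c["camera_matrix"];T=c["cam_to_world"]
    a=np.array([(uv[0]-K[0,2])/K[0,0],(uv[1]-K[1,2])/K[1,1]])
    if name=="wrist":
        r=np.linalg.norm(a)+1e-9; d=np.array([*(a/r*np.sin(r)),np.cos(r)])
    else: d=np.array([*a,1.])
    d=T[:3,:3]@(d*[1,-1,-1]); o=T[:3,3]
    return o+d*(z-o[2])/d[2]
def blobs(m,amin=60):
    n,l,s,c=cv2.connectedComponentsWithStats(m.astype(np.uint8))
    return [(c[i],s[i],l==i) for i in range(1,n) if s[i,4]>=amin]
def shift(p,yaw):
    """tool-axis shift from the present pose to TCP p (tool down, jaw axis y at world angle yaw mod pi)"""
    s=ctrl.get_state();M=R.from_quat(s["tcp_rot"]);Y=M.as_matrix()[:,1]
    dy=(yaw-np.arctan2(Y[1],Y[0])+np.pi/2)%np.pi-np.pi/2
    G=R.from_matrix(R.from_euler('z',dy).as_matrix()@M.as_matrix());g=G.as_matrix()
    y2=np.arctan2(g[1,1],g[0,1]); c,s_=np.cos(y2),np.sin(y2)
    G=R.from_matrix(np.array([[-s_,c,0],[c,s_,0],[0,0,-1]]).T if 0 else np.column_stack([[-s_,c,0],[c,s_,0],[0,0,-1]]) * np.array([-1 if np.dot([-s_,c,0],g[:,0])<0 else 1,1,1]))
    print("t",s["time"],"tcp",s["eef_pos"],"q",s["qpos"],"op",round(s["opening"],3),"F",s["contact_force"])
    print("shift mm",1000*M.as_matrix().T@(np.array(p)-s["eef_pos"]),"turn deg",np.degrees((M.inv()*G).as_rotvec()))
E
python3 - <<'E'
from h import *
for n in("top","scene"):
    im=cv2.imread(f"pics/{n}0.png");hsv=cv2.cvtColor(im,cv2.COLOR_BGR2HSV)
    o=(hsv[...,0]>4)&(hsv[...,0]<20)&(hsv[...,1]>150)&(hsv[...,2]>140)
    for c,s,_ in blobs(o):print(n,"orange",c,s,*[cast(n,c,z)[:2] for z in(.112,.088,.066)])
    if n=="top":
        w=(hsv[...,1]<40)&(hsv[...,2]>110)
        for c,s,m in blobs(w,150):
            r=cv2.minAreaRect(np.argwhere(m)[:,::-1].astype(np.float32));print("white",c,s,"w",cast(n,c,0.016)[:2])
            if s[4]>3000:
                P=np.array([cast(n,p,.012) for p in cv2.boxPoints(r)])[:,:2];print(P,P.mean(0),np.linalg.norm(P-np.roll(P,1,0),axis=1))
for nm,uv,z in[("cap sleeve",(270,131),.048),("cap disc",(270,135),.016),("boss",(331,130),.034),("flS stop",(334,256),.118),("flL stop",(253,253),.172),("bowl",(381,191),.04),("beaker",(255,197),.06)]:print(nm,cast("top",uv,z))
E
```

```text
top orange [238.4609   9.625 ] [233   3  13  14 128] [0.8815 0.1503] [0.8961 0.1546] [0.9094 0.1586]
top orange [257.3307   9.4646] [252   3  12  14 127] [0.8811 0.1167] [0.8956 0.1201] [0.9089 0.1232]
top orange [276.2266   9.0781] [271   2  12  15 128] [0.8811 0.0831] [0.8956 0.0855] [0.9089 0.0878]
top orange [295.119    8.6508] [290   2  12  14 126] [0.8812 0.0495] [0.8957 0.051 ] [0.909  0.0524]
top orange [314.0238   8.3651] [309   2  12  14 126] [0.881 0.016] [0.8955 0.0166] [0.9088 0.0171]
top orange [295.1628  27.4651] [290  21  12  14 129] [0.8458 0.0496] [0.8593 0.0511] [0.8717 0.0525]
top orange [314.0902  27.2377] [309  21  11  14 122] [0.8456 0.0162] [0.859  0.0168] [0.8714 0.0173]
top orange [219.4409  28.8425] [214  22  12  14 127] [0.846  0.1837] [0.8595 0.189 ] [0.8719 0.1938]
top orange [238.3101  28.4884] [233  22  12  14 129] [0.846  0.1502] [0.8595 0.1546] [0.8719 0.1585]
top orange [257.187   28.1626] [252  22  12  14 123] [0.8459 0.1168] [0.8594 0.1202] [0.8718 0.1233]
top orange [393.6592 120.1511] [384 110  20  21 311] [ 0.6735 -0.1189] [ 0.6821 -0.1222] [ 0
[... 2693 characters left out ...]
[174 346  15  12  77] [0.8958 0.1006] [0.8866 0.0835] [0.8782 0.0678]
scene orange [229.2838 363.    ] [222 357  14  11  74] [0.8614 0.1665] [0.8509 0.1518] [0.8413 0.1384]
scene orange [195.8108 365.9324] [189 361  14   9  74] [0.8968 0.1337] [0.8876 0.1179] [0.8792 0.1033]
scene orange [245.4681 373.7979] [238 363  14  17  94] [0.8588 0.1977] [0.8482 0.1842] [0.8385 0.1719]
scene orange [211.3 378.5] [204 371  14  12  80] [0.8962 0.1669] [0.887  0.1523] [0.8785 0.1389]
cap sleeve [0.6795 0.1011 0.048 ]
cap disc [0.6825 0.1047 0.016 ]
boss [ 0.6843 -0.0119  0.034 ]
flS stop [ 0.4403 -0.0133  0.118 ]
flL stop [0.4419 0.113  0.172 ]
bowl [ 0.5652 -0.1019  0.04  ]
beaker [0.5532 0.1265 0.06  ]
```

Request:
{"method": "apply_moves", "body": {"moves": [[[0.032,-0.036,0.004,0,0,0,-1],[0.032,-0.036,0.004,0,0,0,-1],[0.032,-0.036,0.004,0,0,0,-1],[0.032,-0.036,0.004,0,0,0,-1],[0.032,-0.036,0.004,0,0,0,-1],[0.032,-0.036,0.004,0,0,0,-1],[0.032,-0.036,0.004,0,0,0,-1],[0.032,-0.036,0.004,0,0,0,-1],[0.032,-0.036,0.004,0,0,0,-1],[0.032,-0.036,0.004,0,0,0,-1],[0.032,-0.036,0.004,0,0,0,-1],[0.032,-0.036,0.004,0,0,0,-1]]], "force": 30}}

```text
time: 1.3
eef_pos: [0.4394, -0.1132, 0.1762]
tcp_rot: [0.991, 0.133, -0.0, -0.004]
contact_force: [0.8, -1.1, -0.5]
opening: 1.004
```

Run:
```python
from h import *
shift((.437,-.1255,.15),np.radians(106))
cal=ctrl.get_calibration("wrist");im=ctrl.read_camera("wrist");cv2.imwrite("pics/w1.png",im[:,:,::-1])
hsv=cv2.cvtColor(im,cv2.COLOR_RGB2HSV)
o=(hsv[...,0]>4)&(hsv[...,0]<20)&(hsv[...,1]>150)&(hsv[...,2]>140)
for c,s,_ in blobs(o,150):print(c,s,[cast("wrist",c,z,cal)[:2] for z in (.066,.088,.112)])
print(cal["cam_to_world"])
```

```text
t 1.3 tcp [ 0.4394 -0.1132  0.1762] q [-0.4797 -0.1614  2.1519  0.0066  1.1561  0.8219] op 1.004 F [ 0.7813 -1.1132 -0.5062]
shift mm [-5.5478 11.4944 26.0912] turn deg [-0.4476 -0.0303 -0.7306]
[180.6066   9.5878] [ 149    0   67   25 1281] [array([0.5674, 0.0227]), array([0.5622, 0.0123]), array([0.5564, 0.001 ])]
[336.3506 233.3998] [ 319  214   37   40 1178] [array([ 0.4382, -0.1268]), array([ 0.4442, -0.1241]), array([ 0.4507, -0.1212])]
[[ 0.2641  0.9267  0.2673  0.5068]
 [-0.9644  0.2563  0.0645 -0.0961]
 [-0.0088 -0.2748  0.9615  0.318 ]
 [ 0.      0.      0.      1.    ]]
```

View pics/w1.png

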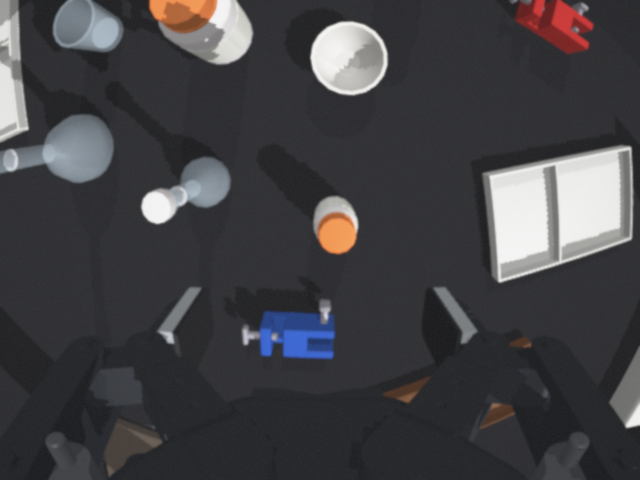

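The small bottle's cap is at (337,233), which puts it at (0.438, -0.127) and agrees with the top view. I'm descending on it.

Request:
{"method": "apply_moves", "body": {"moves": [[[-0.005,0.012,0.0,-0.4,0,0,-0.4],[0,0,0.03,0,0,0,-0.4],[0,0,0.035,0,0,0,-0.4],[0,0,0.03,0,0,0,-0.4],[0,0,0.025,0,0,0,-0.4],[0,0,0.015,0,0,0,-0.4]]]}}

```text
time: 1.95
eef_pos: [0.4416, -0.1215, 0.0384]
tcp_rot: [0.99, 0.138, 0.004, 0.0]
contact_force: [-0.9, -0.3, 0.6]
opening: 0.702
```

Run:
```python
from h import *
shift((.438,-.1268,.037),np.radians(106))
```

```text
t 1.95 tcp [ 0.4416 -0.1215  0.0384] q [-0.4929  0.0669  2.2279  0.0055  0.8402  0.7972] op 0.702 F [-0.8592 -0.3407  0.5875]
shift mm [-4.9363  4.1417  1.3369] turn deg [ 0.0925 -0.4347 -0.1245]
```

Request:
{"method": "apply_moves", "body": {"moves": [[[-0.005,0.005,0.002,0,-0.4,0,-0.4],[0,0.001,0,0,0,0,-0.4],[0,0,0,0,0,0,1],[0,0,0,0,0,0,1],[0,0,0,0,0,0,1],[0,0,0,0,0,0,1],[0,0,0,0,0,0,1],[0,0,0,0,0,0,1],[0,0,-0.02,0,0,0,1],[0,0,-0.03,0,0,0,1],[0,0,-0.04,0,0,0,1]]]}}

```text
time: 3.05
eef_pos: [0.433, -0.1297, 0.1237]
tcp_rot: [0.991, 0.136, -0.006, -0.003]
contact_force: [0.6, -1.0, -0.4]
opening: 0.372
```

Run:
```python
from h import *
shift((.4844,-.3067,.11),np.radians(106))
```

```text
t 3.05 tcp [ 0.433  -0.1297  0.1237] q [-0.5152 -0.0872  2.191  -0.0021  1.051   0.7838] op 0.372 F [ 0.6125 -1.0373 -0.4472]
shift mm [  1.9124 184.3644  12.1856] turn deg [-0.4647  0.6056 -0.3657]
```

Request:
{"method": "apply_moves", "body": {"moves": [[[0,0.03,0,-0.4,0.5,0,1],[0,0.04,0,0,0,0,1],[0,0.04,0,0,0,0,1],[0,0.04,0,0,0,0,1],[0,0.025,0,0,0,0,1],[0,0.01,0,0,0,0,1],[0,0,0,0,0,0,1]]]}}

```text
time: 3.75
eef_pos: [0.4892, -0.3147, 0.1329]
tcp_rot: [0.99, 0.138, 0.005, 0.005]
contact_force: [-0.4, 0.3, -0.5]
opening: 0.373
```

```bash
cat > look.py <<'E'
import sys
from h import *
n=sys.argv[1]
cal=ctrl.get_calibration("wrist");im=ctrl.read_camera("wrist");cv2.imwrite(f"pics/{n}.png",im[:,:,::-1]);np.save(f"pics/{n}.npy",cal)
if len(sys.argv)>2: x,y,z,a=map(float,sys.argv[2:6]);shift((x,y,z),np.radians(a))
E
python3 look.py w2 .4844 -.3067 .042 106
```

```text
t 3.8 tcp [ 0.489  -0.3139  0.1327] q [-0.7463  0.1754  1.8993  0.0027  1.0531  0.5449] op 0.37 F [ 0.1062 -0.2983 -0.2426]
shift mm [-3.2274 -9.1239 90.6291] turn deg [ 0.6025 -0.5224 -0.0516]
```

View pics/w2.png

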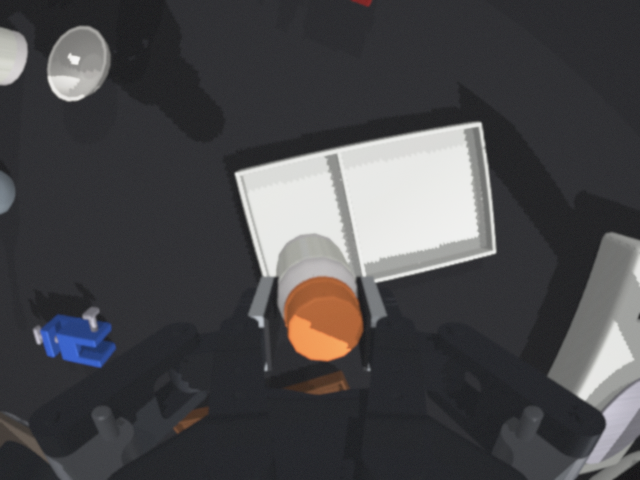

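The bottle is held by its cap at (322,315). Tray2's rim corners are at (238,172), (481,124) and (495,252), and the divider starts at (335,152).

Run:
```python
from h import *
cal=np.load("pics/w2.npy",allow_pickle=True).item()
a,b,c,d=[cast("wrist",p,.016,cal)[:2] for p in((238,172),(481,124),(495,252),(335,152))]
print(a,b,c,d,np.linalg.norm(a-b),np.linalg.norm(b-c))
y=(a-b)/np.linalg.norm(a-b);x=np.array([y[1],-y[0]]);ctr=(a+c)/2
print("c",ctr,"x",x,"y",y,"big",ctr-.0375*y,"small",ctr+.0545*y,"div y",(d-ctr)@y)
```

```text
[ 0.5123 -0.2513] [ 0.5976 -0.4111] [ 0.5079 -0.4597] [ 0.544  -0.3134] 0.18114195134535832 0.10203953572143319
c [ 0.5101 -0.3555] x [0.8821 0.4711] y [-0.4711  0.8821] big [ 0.5278 -0.3886] small [ 0.4844 -0.3074] div y 0.021134399842835473
```

Request:
{"method": "apply_moves", "body": {"moves": [[[-0.003,-0.008,0.02,0.6,-0.5,0,1],[0,0,0.025,0,0,0,1],[0,0,0.02,0,0,0,1],[0,0,0.01,0,0,0,1],[0,0,0.004,0,0,0,1],[0,0,0,0,0,0,1]]]}}

```text
time: 4.4
eef_pos: [0.4798, -0.2957, 0.0454]
tcp_rot: [0.99, 0.142, -0.003, -0.005]
contact_force: [-0.1, 0.5, -0.6]
opening: 0.373
```

Run:
```python
from h import *
shift((.4844,-.307,.040),np.radians(106))
```

```text
t 4.4 tcp [ 0.4798 -0.2957  0.0454] q [-0.7328  0.2776  1.9632  0.0012  0.9125  0.5521] op 0.373 F [-0.0658  0.4711 -0.565 ]
shift mm [ 1.2857 12.2014  5.2578] turn deg [-0.599   0.3067  0.3365]
```

Request:
{"method": "apply_moves", "body": {"moves": [[[0.001,0.006,0,-0.5,0.3,0,1],[0,0.003,0,0,0,0,1],[0,0,0.003,0,0,0,1],[0,0,0.002,0,0,0,1],[0,0,0,0,0,0,1]]]}}

```text
time: 4.9
eef_pos: [0.4855, -0.3062, 0.0433]
tcp_rot: [0.99, 0.142, 0.002, 0.002]
contact_force: [0.2, -0.6, -1.3]
opening: 0.371
```

Run:
```python
from h import *
shift((.4844,-.307,.040),np.radians(106))
```

```text
t 4.9 tcp [ 0.4855 -0.3062  0.0433] q [-0.7398  0.2927  1.9485  0.0011  0.8947  0.545 ] op 0.371 F [ 0.2331 -0.5783 -1.2866]
shift mm [-1.251   0.4396  3.2747] turn deg [ 0.248  -0.2073  0.347 ]
```

Request:
{"method": "apply_moves", "body": {"moves": [[[0,0,0.002,0,0,0,1],[0,0,0.002,0,0,0,1],[0,0,0.002,0,0,0,1],[0,0,0,0,0,0,1]]]}}

```text
time: 5.3
eef_pos: [0.4865, -0.3069, 0.0395]
tcp_rot: [0.99, 0.142, 0.003, 0.002]
contact_force: [0.5, -0.6, -0.8]
opening: 0.373
```

Request:
{"method": "apply_moves", "body": {"moves": [[[0,0,0.0015,0,0,0,1],[0,0,0.0015,0,0,0,1],[0,0,0,0,0,0,1]]]}}

```text
time: 5.6
eef_pos: [0.4874, -0.3071, 0.0395]
tcp_rot: [0.99, 0.142, 0.003, 0.002]
contact_force: [0.7, -0.4, -0.6]
opening: 0.371
```

Request:
{"method": "apply_moves", "body": {"moves": [[[0,0,0.003,0,0,0,1],[0,0,0,0,0,0,1]]]}}

```text
time: 5.8
eef_pos: [0.4887, -0.3075, 0.0395]
tcp_rot: [0.99, 0.142, 0.003, 0.002]
contact_force: [0.2, 0.3, -1.5]
opening: 0.372
```

Request:
{"method": "apply_moves", "body": {"moves": [[[0,0,0,0,0,0,0.1],[0,0,0,0,0,0,0.0],[0,0,0,0,0,0,-0.2],[0,0,0,0,0,0,-0.4],[0,0,0,0,0,0,-0.4],[0,0,-0.02,0,0,0,-0.4],[0,0,-0.04,0,0,0,-0.4],[0,0,-0.045,0,0,0,-0.4],[0,-0.02,-0.02,0,0,0,-0.4],[0,-0.04,0,0,0,0,-0.4]]]}}

```text
time: 6.8
eef_pos: [0.4698, -0.2508, 0.1649]
tcp_rot: [0.99, 0.14, 0.002, 0.0]
contact_force: [0.8, 0.0, -0.4]
opening: 0.698
```

```bash
python3 look.py w3 .440 -.0135 .21 106
```

```text
t 6.85 tcp [ 0.4671 -0.244   0.1625] q [-0.6763  0.0311  1.997   0.0054  1.1188  0.6087] op 0.699 F [ 1.0444  3.638  -0.7905]
shift mm [  38.4286 -229.2367  -45.7868] turn deg [-0.4069 -0.0543  0.2358]
```

View pics/w3.png

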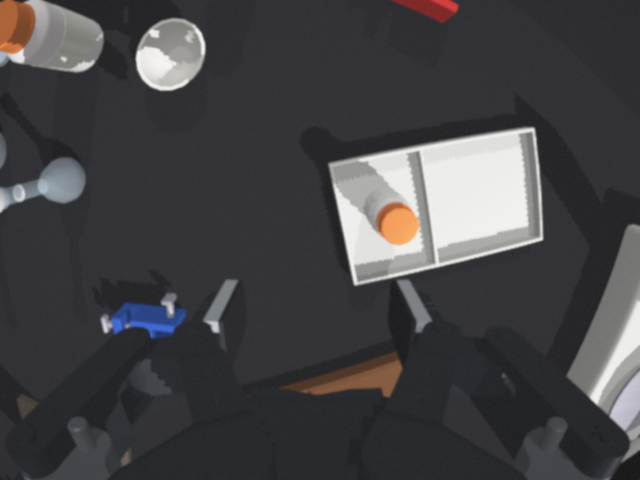

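The small bottle stands upright in the smaller compartment, with its cap at (398,223). Next is the small flask.

Request:
{"method": "apply_moves", "body": {"moves": [[[0.006,-0.04,-0.015,0,0,0,-0.4],[0.008,-0.04,-0.015,0,0,0,-0.4],[0.008,-0.04,-0.015,0,0,0,-0.4],[0.008,-0.04,0,0,0,0,-0.4],[0.006,-0.035,0,0,0,0,-0.4],[0,-0.02,0,0,0,0,-0.4],[0,0,0,0,0,0,-0.4],[0,0,0,0,0,0,-0.4]]]}}

```text
time: 7.65
eef_pos: [0.4388, -0.0185, 0.2093]
tcp_rot: [0.99, 0.142, 0.0, -0.004]
contact_force: [0.1, -0.4, 0.3]
opening: 0.7
```

```bash
python3 look.py w4 .440 -.0135 .15 106
python3 - <<'E'
from h import *
cal=np.load("pics/w4.npy",allow_pickle=True).item();im=cv2.imread("pics/w4.png");h=cv2.cvtColor(im,cv2.COLOR_BGR2HSV)
for c,s,_ in blobs((h[...,1]<35)&(h[...,2]>160),100):print(c,s,cast("wrist",c,.118,cal)[:2])
E
```

```text
t 7.7 tcp [ 0.4387 -0.0188  0.2092] q [-0.2795 -0.2375  2.1521  0.0089  1.2308  1.0043] op 0.696 F [ 1.1934 -0.1793  0.4392]
shift mm [ 2.6047 -4.169  59.2679] turn deg [-0.5223 -0.0736  0.2712]
[45.6846 90.0491] [    0     0   110   173 13245] [0.4888 0.2105]
[508.6667  11.137 ] [485   0  49  24 489] [ 0.6272 -0.0982]
[207.0977  48.1984] [190  32  32  32 645] [0.5372 0.0841]
[339.0051  72.0472] [ 302   33   69   59 1187] [ 0.5425 -0.0014]
[445.433   99.9669] [ 418   68   62   65 2536] [ 0.5479 -0.0712]
[172.55 172.75] [154 160  41  28 660] [0.4523 0.0864]
[137.3576 177.2816] [127 166  21  22 316] [0.4427 0.1121]
[100.3218 188.1959] [  80  170   44   39 1271] [0.4273 0.1415]
[596.5593 229.0799] [ 548  181   92  110 5332] [ 0.5063 -0.2319]
[313.055  224.6749] [ 296  202   35   44 1018] [ 0.4444 -0.0134]
```

Request:
{"method": "apply_moves", "body": {"moves": [[[0.003,-0.004,0.02,-0.5,0,0,-0.4],[0,0,0.03,0,0,0,-0.4],[0,0,0.035,0,0,0,-0.4],[0,0,0.03,0,0,0,-0.4],[0,0,0.02,0,0,0,-0.4],[0,0,0.006,0,0,0,-0.4],[0,0,0,0,0,0,-0.4]]]}}

```text
time: 8.4
eef_pos: [0.4449, -0.0225, 0.0648]
tcp_rot: [0.991, 0.136, 0.003, 0.002]
contact_force: [1.0, 0.4, 0.4]
opening: 0.698
```

```bash
python3 look.py w5 .4415 -.0135 .061 106
```

```text
t 8.45 tcp [ 0.4452 -0.0225  0.0654] q [-0.2782 -0.0136  2.2474 -0.0015  0.9008  1.0205] op 0.701 F [-0.383  0.242  0.331]
shift mm [-1.1725 -9.6971  4.3226] turn deg [ 0.2683 -0.3097 -0.3554]
```

Request:
{"method": "apply_moves", "body": {"moves": [[[-0.001,-0.008,0.003,0.3,-0.3,0,-0.4],[0,-0.002,0,0,0,0,-0.4],[0,0,0,0,0,0,0.3],[0,0,0,0,0,0,1],[0,0,0,0,0,0,1],[0,0,0,0,0,0,1],[0,0,0,0,0,0,1],[0,0,0,0,0,0,1],[0,0,0,0,0,0,1],[0,0,0,0,0,0,1]]]}}

```text
time: 9.45
eef_pos: [0.4447, -0.0134, 0.0668]
tcp_rot: [0.991, 0.136, 0.004, 0.001]
contact_force: [-0.1, 0.4, -0.6]
opening: 0.18
```

```bash
python3 look.py w6 .4415 -.0135 .17 106
```

```text
t 9.5 tcp [ 0.4447 -0.0134  0.0668] q [-0.2593 -0.0194  2.2499  0.0009  0.9025  1.0379] op 0.182 F [ 0.8186 -0.3177 -0.8659]
shift mm [  -2.3325   -0.382  -103.2646] turn deg [ 0.2154 -0.4425 -0.3548]
```

Request:
{"method": "apply_moves", "body": {"moves": [[[0,0,-0.03,0,-0.4,0,1],[0,0,-0.04,0,0,0,1],[0,0.01,-0.035,0,0,0,1],[-0.002,0.04,0,0,0,0,1],[-0.002,0.042,0,0,0,0,1],[-0.003,0.042,0,0,0,0,1],[-0.003,0.042,0,0,0,0,1],[-0.003,0.042,0,0,0,0,1],[-0.003,0.042,0,0,0,0,1],[-0.003,0.042,0,0,0,0,1],[-0.001,0.03,0,0,0,0,1],[0,0.01,0,0,0,0,1]]]}}

```text
time: 10.7
eef_pos: [0.5189, -0.3597, 0.1753]
tcp_rot: [0.99, 0.138, -0.0, 0.002]
contact_force: [0.5, 0.1, -0.3]
opening: 0.18
```

```bash
python3 look.py w7 .528 -.388 .0765 106
```

```text
t 10.75 tcp [ 0.519  -0.3599  0.1752] q [-0.7657  0.2403  1.7385 -0.0031  1.1595  0.5293] op 0.175 F [ 0.3707  0.5716 -0.3317]
shift mm [ 1.086  29.0474 98.8508] turn deg [ 0.2434  0.0439 -0.1295]
```

View pics/w7.png

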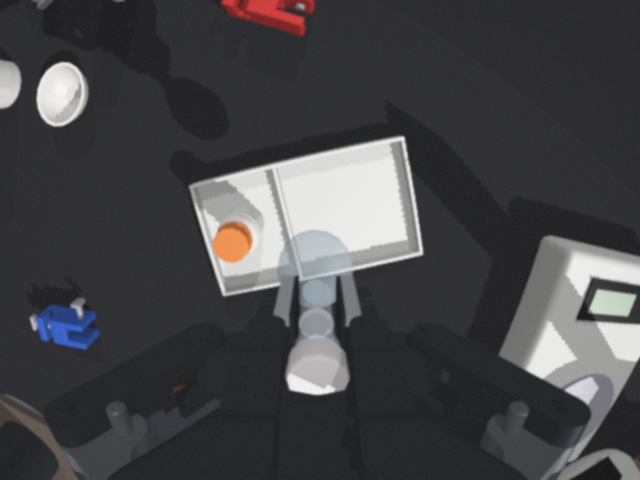

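The flask hangs straight in the grip at (318,300), with tray2's larger compartment just ahead of it. I'll shift over by 29 mm and lower it.

Request:
{"method": "apply_moves", "body": {"moves": [[[0,0.022,0,0.2,0,0,1],[0,0.009,0,0,0,0,1],[0,0,0.02,0,0,0,1],[0,0,0.03,0,0,0,1],[0,0,0.025,0,0,0,1],[0,0,0.01,0,0,0,1],[0,0,0,0,0,0,1]]]}}

```text
time: 11.45
eef_pos: [0.528, -0.3822, 0.0883]
tcp_rot: [0.99, 0.14, -0.001, -0.003]
contact_force: [0.5, 0.0, -0.2]
opening: 0.176
```

```bash
python3 look.py w8 .528 -.388 .0705 106
```

```text
t 11.5 tcp [ 0.5283 -0.3824  0.089 ] q [-0.7826  0.3827  1.73    0.0023  1.033   0.5055] op 0.181 F [-0.4039  0.6359 -0.5185]
shift mm [-1.8548  5.3725 18.515 ] turn deg [-0.2617  0.016   0.1299]
```

Request:
{"method": "apply_moves", "body": {"moves": [[[-0.001,0.004,0.006,-0.3,0,0,1],[0,0,0.006,0,0,0,1],[0,0,0.003,0,0,0,1],[0,0,0.002,0,0,0,1],[0,0,0,0,0,0,1]]]}}

```text
time: 12.0
eef_pos: [0.5309, -0.3883, 0.0761]
tcp_rot: [0.99, 0.141, 0.002, 0.004]
contact_force: [-0.2, 0.8, -0.8]
opening: 0.18
```

Request:
{"method": "apply_moves", "body": {"moves": [[[0,0,0.002,0,0,0,1],[0,0,0.002,0,0,0,1],[0,0,0,0,0,0,1]]]}}

```text
time: 12.3
eef_pos: [0.5312, -0.3888, 0.0724]
tcp_rot: [0.99, 0.141, 0.003, 0.004]
contact_force: [0.0, 1.2, -1.1]
opening: 0.174
```

Request:
{"method": "apply_moves", "body": {"moves": [[[0,0,0.002,0,0,0,1],[0,0,0.002,0,0,0,1],[0,0,0,0,0,0,1]]]}}

```text
time: 12.6
eef_pos: [0.5327, -0.3903, 0.0714]
tcp_rot: [0.99, 0.14, 0.004, 0.006]
contact_force: [0.1, 0.8, 0.5]
opening: 0.173
```

Request:
{"method": "apply_moves", "body": {"moves": [[[0,0,0.002,0,0,0,1],[0,0,0,0,0,0,1]]]}}

```text
time: 12.8
eef_pos: [0.5334, -0.391, 0.0711]
tcp_rot: [0.99, 0.141, 0.005, 0.007]
contact_force: [0.3, -0.5, -0.9]
opening: 0.179
```

Request:
{"method": "apply_moves", "body": {"moves": [[[0,0,0,0,0,0,0.55],[0,0,0,0,0,0,0.4],[0,0,0,0,0,0,0.0],[0,0,0,0,0,0,-0.4],[0,0,0,0,0,0,-0.4],[0,0,-0.03,0,0,0,-0.4],[0,0,-0.045,0,0,0,-0.4],[0,0,-0.045,0,0,0,-0.8],[0,-0.03,-0.02,0,0,0,-1],[0,-0.04,0,0,0,0,-1],[0.02,-0.04,0,0,0,0,-1],[0.02,-0.04,0,0,0,0,-1]]]}}

```text
time: 14.0
eef_pos: [0.5268, -0.2346, 0.2128]
tcp_rot: [0.991, 0.136, 0.004, 0.006]
contact_force: [0.9, 1.1, 0.7]
opening: 1.0
```

```bash
python3 look.py w9 .564 .008 .19 106
```

```text
t 14.05 tcp [ 0.5274 -0.2281  0.2123] q [-0.585   0.077   1.8527  0.0009  1.2006  0.7082] op 0.999 F [-0.4316  4.3113  0.039 ]
shift mm [  99.6019 -217.2327   21.3867] turn deg [ 0.4612 -0.4579 -0.1162]
```

View pics/w9.png

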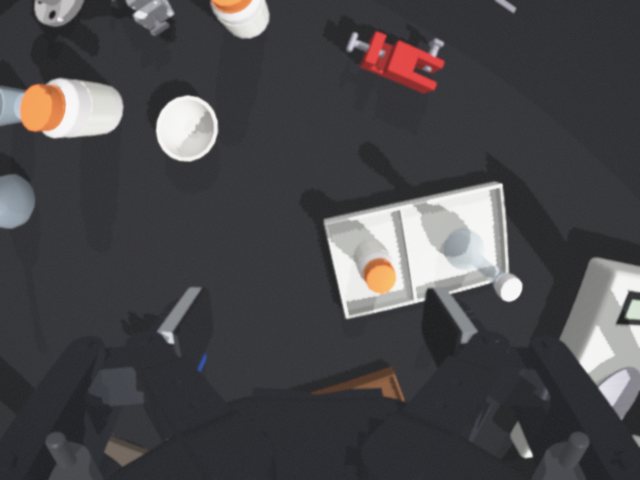

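The small flask stands upright in the larger compartment, with its stopper at (508,288). Next is the tall bottle.

Request:
{"method": "apply_moves", "body": {"moves": [[[0.012,-0.03,0,0.4,-0.4,0,-1],[0.015,-0.038,0,0,0,0,-1],[0.017,-0.038,0,0,0,0,-1],[0.017,-0.038,0,0,0,0,-1],[0.017,-0.035,0,0,0,0,-1],[0.017,-0.025,0,0,0,0,-1],[0.006,-0.013,0,0,0,0,-1],[0,0,0,0,0,0,-1]]]}}

```text
time: 14.85
eef_pos: [0.5655, 0.0187, 0.2124]
tcp_rot: [0.99, 0.14, 0.001, 0.001]
contact_force: [-0.2, 0.6, -0.3]
opening: 1.001
```

```bash
python3 look.py w10 .564 .008 .15 106
cat > org.py <<'E'
from h import *
import sys
n=sys.argv[1];cal=np.load(f"pics/{n}.npy",allow_pickle=True).item();im=cv2.imread(f"pics/{n}.png");hsv=cv2.cvtColor(im,cv2.COLOR_BGR2HSV)
o=(hsv[...,0]>4)&(hsv[...,0]<20)&(hsv[...,1]>150)&(hsv[...,2]>140)
for c,s,m in blobs(o,150):
    e=cv2.minEnclosingCircle(np.argwhere(m)[:,::-1].astype(np.float32))
    print(c,s,e,[cast("wrist",c,float(z),cal)[:2] for z in sys.argv[2:]])
E
python3 org.py w10 .112 .1 .088
```

```text
t 14.9 tcp [0.5654 0.0178 0.2124] q [-0.1469  0.0616  1.8688 -0.0023  1.2079  1.1445] op 0.998 F [ 0.4565  0.2496 -0.6942]
shift mm [-4.2006  8.8062 62.4482] turn deg [ 0.1901 -0.1212  0.0563]
[527.0988 132.5712] [ 504  113   42   41 1194] ((524.286865234375, 133.28688049316406), 21.803274154663086) [array([ 0.6784, -0.1066]), array([ 0.6807, -0.1138]), array([ 0.6831, -0.1209])]
[332.4857 232.1983] [ 307  204   52   58 2421] ((332.4044494628906, 232.02218627929688), 28.984031677246094) [array([0.5677, 0.0081]), array([0.5645, 0.0066]), array([0.5613, 0.0051])]
```

Request:
{"method": "apply_moves", "body": {"moves": [[[-0.003,0.008,0,0,0,0,-1],[0,0,0.02,0,0,0,-1],[0,0,0.035,0,0,0,-1],[0,0,0.04,0,0,0,-1],[0,0,0.035,0,0,0,-1],[0,0,0.02,0,0,0,-1],[0,0,0.008,0,0,0,-1],[0,0,0,0,0,0,-1]]]}}

```text
time: 15.7
eef_pos: [0.5667, -0.0091, 0.0523]
tcp_rot: [0.991, 0.132, 0.004, 0.005]
contact_force: [-0.5, -0.9, 0.9]
opening: 0.998
```

```bash
python3 look.py w11 .565 .008 .048 106
```

```text
t 15.75 tcp [ 0.5673 -0.0092  0.0532] q [-0.1917  0.2621  1.9651 -0.0091  0.9027  1.1198] op 0.997 F [-0.1711 -0.7742  0.1123]
shift mm [  2.2368 -17.2268   4.9877] turn deg [ 0.6661 -0.4141 -0.8218]
```

Request:
{"method": "apply_moves", "body": {"moves": [[[0.002,-0.012,0,0.6,-0.4,-0.8,-1],[0,0,0,0,0,0,-1],[0,0,0.003,0,0,0,-1]]]}}

```text
time: 16.05
eef_pos: [0.5693, 0.0025, 0.0547]
tcp_rot: [0.99, 0.139, 0.004, 0.001]
contact_force: [-0.5, -0.5, 0.0]
opening: 1.005
```

```bash
python3 look.py w12 .565 .008 .048 106; python3 org.py w12 .112
```

```text
t 16.1 tcp [0.5689 0.0026 0.0541] q [-0.1736  0.2652  1.9592 -0.0004  0.9099  1.1184] op 0.997 F [-0.4933  0.1565 -1.248 ]
shift mm [-2.3031 -6.283   6.0215] turn deg [ 0.1981 -0.368  -0.0129]
[633.9802 142.3496] [627 110  13  66 655] ((638.5, 142.5), 32.503944396972656) [array([ 0.6653, -0.0694])]
[302.4481 345.0463] [ 237  300  128   98 8310] ((299.6978759765625, 364.37432861328125), 66.2834243774414) [array([0.5805, 0.0099])]
```

Request:
{"method": "apply_moves", "body": {"moves": [[[-0.002,-0.006,0.006,0,-0.3,0,-1],[0,0,0,0,0,0,-0.5],[0,0,0,0,0,0,0],[0,0,0,0,0,0,1],[0,0,0,0,0,0,1],[0,0,0,0,0,0,1],[0,0,0,0,0,0,1],[0,0,0,0,0,0,1]]], "force": 40}}

```text
time: 16.9
eef_pos: [0.5656, 0.0087, 0.0485]
tcp_rot: [0.99, 0.14, 0.001, 0.002]
contact_force: [0.5, 0.6, 1.2]
opening: 0.594
```

```bash
python3 look.py w13 .473 .277 .19 106
```

```text
t 16.95 tcp [0.5656 0.0086 0.0485] q [-0.1628  0.2697  1.9661 -0.0036  0.902   1.1302] op 0.593 F [0.924  0.8623 0.2907]
shift mm [ -14.5436 -282.9085 -142.7367] turn deg [ 0.2393 -0.1228  0.045 ]
```

Request:
{"method": "apply_moves", "body": {"moves": [[[0,0,-0.03,0,0,0,1],[0,0,-0.045,0,0,0,1],[0,0,-0.045,0,0,0,1],[0.003,-0.02,-0.015,0,0,0,1],[0.003,-0.04,0,0,0,0,1],[0.003,-0.042,0,0,0,0,1],[0,-0.042,0,0,0,0,1],[0,-0.042,0,0,0,0,1],[-0.005,-0.04,0,0,0,0,1],[-0.01,-0.03,0,0,0,0,1],[-0.008,-0.012,0,0,0,0,1],[0,0,0,0,0,0,1]]]}}

```text
time: 18.15
eef_pos: [0.4712, 0.2709, 0.1825]
tcp_rot: [0.991, 0.137, -0.004, 0.001]
contact_force: [0.8, -0.9, -1.8]
opening: 0.596
```

```bash
python3 look.py w14 .473 .277 .06 106
```

```text
t 18.2 tcp [0.4719 0.2702 0.1825] q [ 0.3334  0.0479  1.9405 -0.      1.1607  1.6297] op 0.597 F [-0.3208  0.7662 -1.2429]
shift mm [  3.8469  -6.2848 122.4891] turn deg [ 0.0244  0.4254 -0.2692]
```

View pics/w14.png

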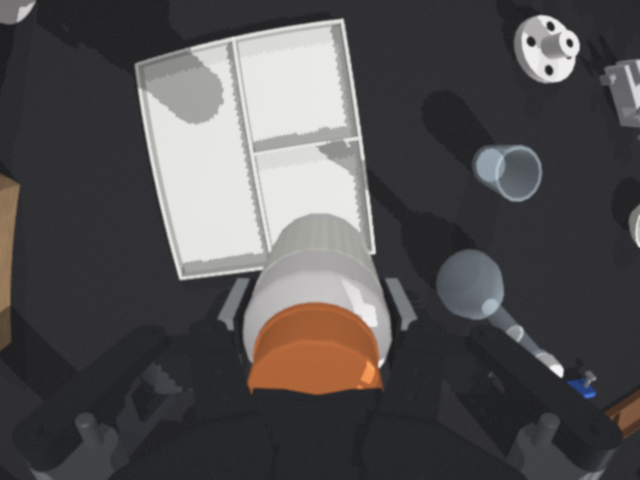

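The bottle is held above tray3's near small compartment. The visible rim corners are (137,64), (344,20), (375,252) and (181,278), with the divider junction at (253,152).

Run:
```python
from h import *
cal=np.load("pics/w14.npy",allow_pickle=True).item()
a,b,c,d,t=[cast("wrist",p,.016,cal)[:2] for p in((137,64),(344,20),(374,253),(181,278),(253,152))]
print(a,b,c,d,t,[np.linalg.norm(u) for u in(a-b,b-c,c-d,d-a)])
y=(b-c+a-d);y/=np.linalg.norm(y);x=np.array([y[1],-y[0]]);m=(a+b+c+d)/4
print("c",m,"x",x,"y",y,"A",m+.0455*x+.051*y,"B",m+.0455*x-.051*y,"L",m-.0455*x,"T",(t-m)@x,(t-m)@y, "ang x",np.degrees(np.arctan2(x[1],x[0])))
```

```text
[0.5554 0.4592] [0.6304 0.2931] [0.4456 0.211 ] [0.3715 0.3765] [0.5028 0.3352] [np.float64(0.18226231307067217), np.float64(0.20224746742062938), np.float64(0.1812949145929718), np.float64(0.20162012047384995)]
c [0.5007 0.3349] x [ 0.4079 -0.913 ] y [0.913  0.4079] A [0.5658 0.3142] B [0.4727 0.2726] L [0.4821 0.3765] T 0.0006189887972173486 0.0019966445451431603 ang x -65.92929753230722
```

Request:
{"method": "apply_moves", "body": {"moves": [[[0.002,-0.002,0.02,0,0.4,0,1],[0,0,0.035,0,0,0,1],[0,0,0.035,0,0,0,1],[0,0,0.02,0,0,0,1],[0,0,0.006,0,0,0,1],[0,0,0,0,0,0,1]]]}}

```text
time: 18.8
eef_pos: [0.4809, 0.2653, 0.065]
tcp_rot: [0.991, 0.132, 0.004, 0.001]
contact_force: [1.5, 0.2, -1.3]
opening: 0.593
```

```bash
python3 look.py w15 .4727 .2726 .0525 106
```

```text
t 18.85 tcp [0.4813 0.2655 0.0656] q [ 0.3214  0.2089  2.0026 -0.0054  0.922   1.6298] op 0.597 F [-0.0411  0.0811 -1.4801]
shift mm [-6.5324 -9.1765 13.034 ] turn deg [ 0.223  -0.4717 -0.781 ]
```

Request:
{"method": "apply_moves", "body": {"moves": [[[-0.006,-0.008,0.004,0.2,-0.4,-0.7,1],[0,0,0.003,0,0,0,1],[0,0,0.003,0,0,0,1],[0,0,0.002,0,0,0,1],[0,0,0,0,0,0,1]]]}}

```text
time: 19.35
eef_pos: [0.4765, 0.273, 0.0577]
tcp_rot: [0.99, 0.139, 0.005, -0.001]
contact_force: [-0.3, 0.1, -1.2]
opening: 0.593
```

Request:
{"method": "apply_moves", "body": {"moves": [[[0,0,0.002,0,0,0,1],[0,0,0.002,0,0,0,1],[0,0,0,0,0,0,1]]]}}

```text
time: 19.65
eef_pos: [0.4768, 0.2732, 0.0538]
tcp_rot: [0.99, 0.139, 0.005, -0.001]
contact_force: [-0.1, -0.6, -1.7]
opening: 0.595
```

Request:
{"method": "apply_moves", "body": {"moves": [[[0,0,0.002,0,-0.3,0,1],[0,0,0.001,0,0,0,1],[0,0,0,0,0,0,1]]]}}

```text
time: 19.95
eef_pos: [0.478, 0.2735, 0.0525]
tcp_rot: [0.99, 0.139, 0.003, -0.001]
contact_force: [-0.1, 0.1, -1.6]
opening: 0.594
```

Request:
{"method": "apply_moves", "body": {"moves": [[[0,0,0.002,0,0,0,1],[0,0,0,0,0,0,1]]]}}

```text
time: 20.15
eef_pos: [0.4794, 0.2738, 0.0527]
tcp_rot: [0.99, 0.139, 0.004, -0.001]
contact_force: [0.8, 0.3, -2.5]
opening: 0.592
```

Request:
{"method": "apply_moves", "body": {"moves": [[[0,0,0,0,0,0,-0.3],[0,0,0,0,0,0,-0.6],[0,0,0,0,0,0,-1],[0,0,0,0,0,0,-1],[0,0,0,0,0,0,-1],[0,0,-0.03,0,0,0,-1],[0,0,-0.045,0,0,0,-1],[0,0,-0.045,0,0,0,-1],[0.02,0,-0.035,0,0,0,-1],[0.035,0.03,0,0,0,0,-1],[0.03,0.035,0,0,0,0,-1],[0.03,0.035,0,0,0,0,-1]]]}}

```text
time: 21.35
eef_pos: [0.6153, 0.2111, 0.2129]
tcp_rot: [0.99, 0.143, 0.003, -0.001]
contact_force: [-0.1, -0.1, 0.9]
opening: 0.999
```

```bash
python3 look.py w16 .681 .103 .17 106
```

```text
t 21.4 tcp [0.6207 0.2061 0.2125] q [ 0.1667  0.2501  1.6558 -0.0027  1.2245  1.4552] op 1.004 F [ 2.149  -3.2574  1.0016]
shift mm [ 28.6031 115.7085  43.265 ] turn deg [ 0.2181 -0.6188  0.226 ]
```

Request:
{"method": "apply_moves", "body": {"moves": [[[0.01,0.03,0.01,0.2,-0.6,0,-0.6],[0.008,0.035,0.015,0,0,0,-0.6],[0.006,0.03,0.015,0,0,0,-0.6],[0,0.01,0,0,0,0,-0.6],[0,0,0,0,0,0,-0.6],[0,0,0,0,0,0,-0.6]]]}}

```text
time: 22.0
eef_pos: [0.6763, 0.1079, 0.1708]
tcp_rot: [0.99, 0.139, -0.0, -0.001]
contact_force: [0.2, 0.6, 0.2]
opening: 0.799
```

```bash
python3 look.py w17 .681 .103 .022 106
```

```text
t 22.05 tcp [0.6764 0.1082 0.1712] q [0.0103 0.3572 1.6    0.0015 1.1841 1.3001] op 0.801 F [ 0.7296  0.6645 -0.2232]
shift mm [  2.8436   6.4491 149.2398] turn deg [-0.0733 -0.0403  0.0648]
```

View pics/w17.png

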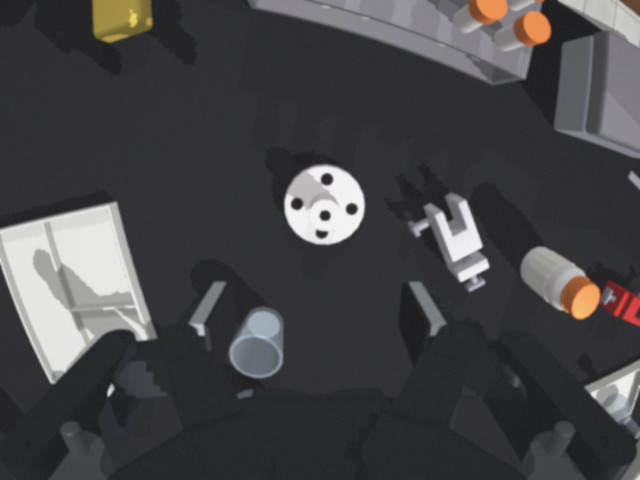

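The cap disc is at (324,205) with its sleeve top at (324,214). The white clamp is at (458,245): fork end upward, its −x screw at (476,284) and its +y screw at (417,228).

Run:
```python
from h import *
cal=np.load("pics/w17.npy",allow_pickle=True).item()
f=lambda u,z:cast("wrist",u,z,cal)[:2]
print("disc",f((324.5,205.5),.014),"sleeve",f((324,214),.048))
print("screw -x",f((476,284),.017),"fork",f((446,205),.034),"+y",f((415,229),.017),"blk",f((459,243),.034))
```

```text
disc [0.6831 0.1037] sleeve [0.6837 0.1049]
screw -x [ 0.653  -0.0522] fork [0.7152 0.0124] +y [0.6859 0.0247] blk [ 0.6887 -0.0107]
```

Request:
{"method": "apply_moves", "body": {"moves": [[[0.004,0.004,0.02,0,0,0,-0.4],[0,0,0.035,0,0,0,-0.4],[0,0,0.035,0,0,0,-0.4],[0,0,0.03,0,0,0,-0.4],[0,0,0.015,0,0,0,-0.4],[0,0,0.005,0,0,0,-0.4],[0,0,0,0,0,0,-0.4]]]}}

```text
time: 22.75
eef_pos: [0.6825, 0.1133, 0.0272]
tcp_rot: [0.99, 0.144, 0.004, -0.001]
contact_force: [-0.2, -1.3, 0.4]
opening: 0.7
```

```bash
python3 look.py w18 .683 .104 .022 106
```

```text
t 22.8 tcp [0.6829 0.1132 0.028 ] q [0.0171 0.5326 1.6479 0.0031 0.9522 1.2964] op 0.697 F [ 0.3168 -0.4578 -1.1166]
shift mm [-2.5946  8.8892  5.9426] turn deg [-0.0051 -0.5341  0.6009]
```

Request:
{"method": "apply_moves", "body": {"moves": [[[-0.002,0.008,0.004,0,-0.5,0.5,-0.4],[0,0,0.001,0,0,0,-0.4],[0,0,0,0,0,0,0],[0,0,0,0,0,0,1],[0,0,0,0,0,0,1],[0,0,0,0,0,0,1],[0,0,0,0,0,0,1],[0,0,0,0,0,0,1],[0,0,0,0,0,0,1]]]}}

```text
time: 23.7
eef_pos: [0.6875, 0.104, 0.0292]
tcp_rot: [0.99, 0.14, 0.005, 0.001]
contact_force: [-0.0, -0.4, -0.5]
opening: 0.261
```

```bash
python3 look.py w19 .5658 .3142 .17 106
```

```text
t 23.75 tcp [0.6875 0.104  0.0292] q [ 0.0046  0.536   1.6401 -0.0002  0.9548  1.2955] op 0.263 F [-0.122  -0.1689 -1.6599]
shift mm [ -57.4278 -235.1837 -142.1395] turn deg [ 0.1742 -0.5836  0.0427]
```

Request:
{"method": "apply_moves", "body": {"moves": [[[0,0,0,0,0,0,0.2],[0,0,0,0,0,0,0],[-0.002,0,0.004,0,-0.4,0,0],[0,0,0.004,0,0,0,0],[0,0,0.002,0,0,0,0],[0,0,0,0,0,0,0]]]}}

```text
time: 24.35
eef_pos: [0.6857, 0.1036, 0.0185]
tcp_rot: [0.99, 0.14, 0.002, 0.001]
contact_force: [-1.0, 0.7, 0.1]
opening: 0.5
```

Request:
{"method": "apply_moves", "body": {"moves": [[[0,0,0,0,0,0,1],[0,0,0,0,0,0,1],[0,0,0,0,0,0,1],[0,0,0,0,0,0,1],[0,0,0,0,0,0,1],[0,0,0,0,0,0,1]]]}}

```text
time: 24.95
eef_pos: [0.6857, 0.1035, 0.0184]
tcp_rot: [0.99, 0.14, 0.002, 0.001]
contact_force: [0.9, 0.0, -0.1]
opening: 0.266
```

Request:
{"method": "apply_moves", "body": {"moves": [[[0,0,-0.03,0,0,0,1],[0,0,-0.045,0,0,0,1],[0,0,-0.04,0,0,0,1],[-0.005,-0.03,-0.01,0,0,0,1],[-0.01,-0.042,0,0,0,0,1],[-0.01,-0.042,0,0,0,0,1],[-0.01,-0.042,0,0,0,0,1],[-0.01,-0.035,0,0,0,0,1],[-0.007,-0.02,0,0,0,0,1],[0,-0.008,0,0,0,0,1],[0,0,0,0,0,0,1]]]}}

```text
time: 26.05
eef_pos: [0.5691, 0.3055, 0.1448]
tcp_rot: [0.99, 0.138, -0.001, 0.001]
contact_force: [0.3, 0.2, -1.0]
opening: 0.265
```

```bash
python3 look.py w20 .568 .315 .0224 106
```

```text
t 26.1 tcp [0.5694 0.3048 0.1447] q [ 0.335   0.3044  1.7191 -0.0009  1.1208  1.6303] op 0.268 F [ 0.0901  1.5741 -1.0122]
shift mm [  1.7859 -10.2916 122.2837] turn deg [ 0.0571  0.1538 -0.1936]
```

View pics/w20.png

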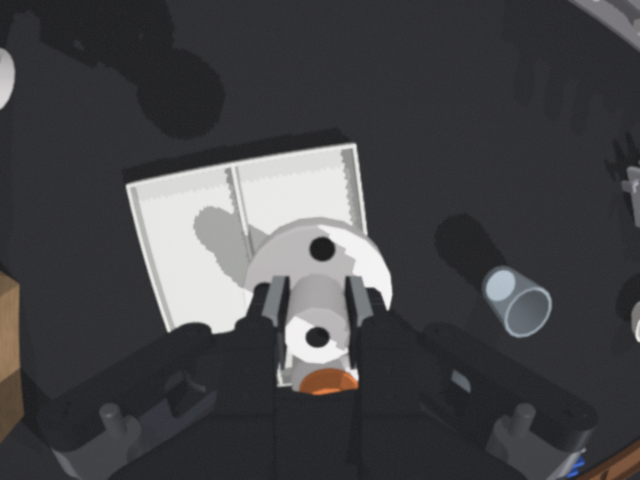

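The cap hangs level with its sleeve in the grip at (318,310), and the tall bottle stands in the other small compartment behind it at (330,383). I'm lowering the cap.

Request:
{"method": "apply_moves", "body": {"moves": [[[0.001,-0.006,0.02,0,0,0,1],[0,0,0.03,0,0,0,1],[0,0,0.03,0,0,0,1],[0,0,0.02,0,0,0,1],[0,0,0.006,0,0,0,1],[0,0,0,0,0,0,1]]]}}

```text
time: 26.7
eef_pos: [0.5766, 0.3035, 0.0371]
tcp_rot: [0.991, 0.133, 0.002, 0.001]
contact_force: [0.5, 0.1, -1.9]
opening: 0.263
```

```bash
python3 look.py w21 .568 .315 .0224 106
```

```text
t 26.75 tcp [0.5768 0.3036 0.0376] q [ 0.3305  0.4477  1.7504 -0.0047  0.9398  1.6373] op 0.268 F [-0.4936  0.2597 -1.4821]
shift mm [ -5.5327 -13.4048  15.1612] turn deg [ 0.203  -0.2239 -0.7202]
```

Request:
{"method": "apply_moves", "body": {"moves": [[[-0.005,-0.011,-0.002,0.2,-0.2,-0.7,1],[0,-0.001,0,0,0,0,1],[0,0,0.004,0,0,0,1],[0,0,0.004,0,0,0,1],[0,0,0.003,0,0,0,1],[0,0,0,0,0,0,1]]]}}

```text
time: 27.35
eef_pos: [0.5719, 0.3159, 0.034]
tcp_rot: [0.99, 0.14, 0.005, -0.001]
contact_force: [0.7, -0.3, -0.9]
opening: 0.266
```

Request:
{"method": "apply_moves", "body": {"moves": [[[0,0,0.003,0,0,0,1],[0,0,0.002,0,0,0,1],[0,0,0,0,0,0,1]]]}}

```text
time: 27.65
eef_pos: [0.5719, 0.3158, 0.0283]
tcp_rot: [0.99, 0.14, 0.005, -0.001]
contact_force: [-0.4, -0.2, -0.8]
opening: 0.268
```

Request:
{"method": "apply_moves", "body": {"moves": [[[-0.001,0,0.002,0,-0.4,0,1],[0,0,0.002,0,0,0,1],[0,0,0.001,0,0,0,1],[0,0,0,0,0,0,1]]]}}

```text
time: 28.05
eef_pos: [0.5709, 0.3154, 0.0226]
tcp_rot: [0.99, 0.139, 0.001, -0.001]
contact_force: [-0.0, -0.1, -1.4]
opening: 0.27
```

Request:
{"method": "apply_moves", "body": {"moves": [[[0,0,0.002,0,0,0,1],[0,0,0,0,0,0,1]]]}}

```text
time: 28.25
eef_pos: [0.5713, 0.3157, 0.023]
tcp_rot: [0.99, 0.14, 0.001, -0.0]
contact_force: [0.2, 0.1, -1.8]
opening: 0.268
```

Request:
{"method": "apply_moves", "body": {"moves": [[[0,0,0,0,0,0,0.3],[0,0,0,0,0,0,0],[0,0,0,0,0,0,-0.3],[0,0,0,0,0,0,-0.3],[0,0,-0.03,0,0,0,-0.3],[0,0,-0.045,0,0,0,-0.3],[0,0,-0.045,0,0,0,-0.3],[0,0.03,-0.01,0,0,-4,-0.3],[0.005,0.042,0,0,0,-6,-0.3],[0.005,0.042,0,0,0,-6,-0.3],[0.005,0.042,0,0,0,-6,-0.3],[0.005,0.042,0,0,0,-4,-0.3]]]}}

```text
time: 29.45
eef_pos: [0.6796, 0.1515, 0.1592]
tcp_rot: [0.928, 0.372, 0.002, -0.0]
contact_force: [1.1, 0.3, 0.2]
opening: 0.651
```

```bash
python3 look.py w22 .688 -.014 .15 136
```

```text
t 29.5 tcp [0.6843 0.1459 0.1595] q [ 0.0662  0.3947  1.5732 -0.0024  1.165   0.8792] op 0.652 F [ 2.2708 -2.0519 -0.0677]
shift mm [-107.4159  118.5338    9.8299] turn deg [ 0.4198 -0.2929 -2.531 ]
```

Request:
{"method": "apply_moves", "body": {"moves": [[[-0.025,0.028,0,0.4,-0.3,-2.5,-0.3],[-0.028,0.032,0,0,0,0,-0.3],[-0.025,0.029,0,0,0,0,-0.3],[-0.018,0.02,0,0,0,0,-0.3],[-0.005,0.005,0,0,0,0,-0.3],[0,0,0,0,0,0,-0.3],[0,0,0,0,0,0,-0.3]]]}}

```text
time: 30.2
eef_pos: [0.6958, -0.0125, 0.158]
tcp_rot: [0.921, 0.389, 0.0, -0.001]
contact_force: [0.2, 0.2, 0.2]
opening: 0.651
```

```bash
python3 look.py w23 .688 -.014 .15 136
```

```text
t 30.25 tcp [ 0.6958 -0.0121  0.158 ] q [-0.1632  0.3928  1.5788  0.0011  1.1707  0.6075] op 0.653 F [0.7828 1.0888 0.28  ]
shift mm [-6.8245 -4.2367  7.9642] turn deg [-0.0637 -0.0276 -0.1851]
```

View pics/w23.png

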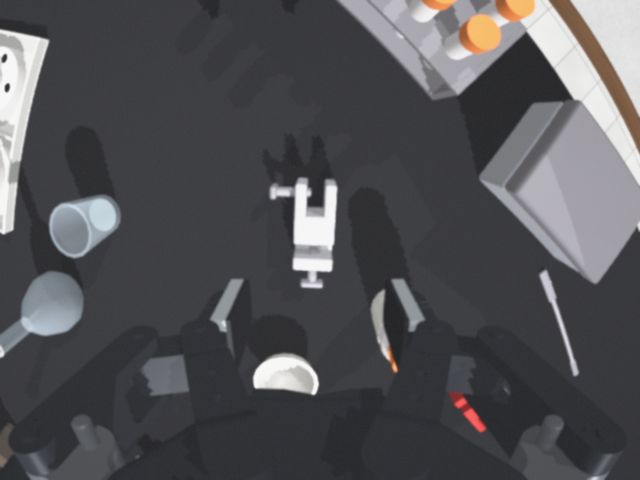

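The clamp is nearly aligned with the tool: fork tips at (302,182) and (331,182), middle block around (316,229), −x screw at (312,283). The medium bottle at (385,330) is clear of the fingers.

Run:
```python
from h import *
cal=np.load("pics/w23.npy",allow_pickle=True).item()
f=lambda u,z:cast("wrist",u,z,cal)[:2]
im=cv2.imread("pics/w23.png")[150:310,240:380];h=cv2.cvtColor(im,cv2.COLOR_BGR2HSV)
m=((h[...,2]>120)&(h[...,1]<60))
b=max(blobs(m,200),key=lambda b:b[1][4]);print(b[0]+[240,150],b[1])
for r in range(24,130,6):
    x=np.where(b[2][r])[0]
    if len(x):print(r+150,x.min()+240,x.max()+240,f(((x.min()+x.max())/2+240,r+150),.034))
s,k=f((312.5,286),.017),f((317,180),.034)
d=(k-s)/np.linalg.norm(k-s);print(s,k,np.linalg.norm(k-s),np.degrees(np.arctan2(d[1],d[0])),"orig",s+.05*d,k-.035*d)
```

```text
[311.324  229.4915] [  30   28   68  111 3880]
180 298 333 [0.7167 0.0109]
186 271 336 [0.7075 0.0138]
192 270 336 [0.7041 0.0109]
198 270 336 [0.701  0.0078]
204 294 336 [ 0.7041 -0.0015]
210 294 335 [ 0.7007 -0.0045]
216 294 335 [ 0.6976 -0.0077]
222 294 335 [ 0.6944 -0.011 ]
228 293 334 [ 0.6906 -0.0138]
234 293 334 [ 0.6874 -0.0171]
240 293 334 [ 0.6841 -0.0204]
246 295 332 [ 0.6808 -0.0238]
252 295 331 [ 0.6772 -0.027 ]
258 293 331 [ 0.6733 -0.0299]
264 292 332 [ 0.6698 -0.0334]
270 295 331 [ 0.6669 -0.0375]
276 308 316 [ 0.6628 -0.0406]
[ 0.6515 -0.0523] [0.7175 0.0102] 0.09084991469917959 43.42549925330144 orig [ 0.6879 -0.0179] [ 0.6921 -0.0139]
```

Request:
{"method": "apply_moves", "body": {"moves": [[[-0.005,-0.002,0.02,0,0,0,-0.3],[0,0,0.035,0,0,0,-0.3],[0,0,0.035,0,0,0,-0.3],[0,0,0.03,0,0,0,-0.3],[0,0,0.015,0,0,0,-0.3],[0,0,0.003,0,0,0,-0.3],[0,0,0,0,0,0,-0.3]]]}}

```text
time: 30.95
eef_pos: [0.6936, -0.0027, 0.0198]
tcp_rot: [0.919, 0.395, 0.004, 0.001]
contact_force: [1.3, 0.8, -0.3]
opening: 0.655
```

```bash
python3 look.py w24 .689 -.0145 .007 135.5
```

```text
t 31.0 tcp [ 0.6939 -0.0028  0.0204] q [-0.151   0.5466  1.6434  0.0037  0.944   0.6056] op 0.65 F [-0.3163 -0.2631  0.0684]
shift mm [-11.964    4.4735  13.3516] turn deg [ 0.2545 -0.3887  1.0307]
```

Request:
{"method": "apply_moves", "body": {"moves": [[[-0.009,0.003,0.003,0.2,-0.4,0.8,-0.3],[-0.002,0,0.004,0,0,0,-0.3],[0,0,0.004,0,0,0,-0.3],[0,0,0,0,0,0,-0.3]]]}}

```text
time: 31.4
eef_pos: [0.6917, -0.0145, 0.0145]
tcp_rot: [0.922, 0.388, 0.004, 0.003]
contact_force: [-0.7, -0.9, 0.1]
opening: 0.649
```

```bash
python3 look.py w25 .689 -.0145 .007 135.5
```

```text
t 31.45 tcp [ 0.692  -0.0145  0.0148] q [-0.1668  0.5504  1.6501 -0.0015  0.9309  0.6082] op 0.654 F [0.4035 0.7878 0.1448]
shift mm [-2.1796 -2.2218  7.8138] turn deg [ 0.5201 -0.281   0.1464]
```

Request:
{"method": "apply_moves", "body": {"moves": [[[-0.002,-0.002,0.005,0.5,-0.3,0,-0.3],[0,0,0.003,0,0,0,-0.3],[0,0,0,0,0,0,0.2],[0,0,0,0,0,0,1],[0,0,0,0,0,0,1],[0,0,0,0,0,0,1],[0,0,0,0,0,0,1],[0,0,0,0,0,0,1]]], "force": 50}}

```text
time: 32.25
eef_pos: [0.6896, -0.0147, 0.0068]
tcp_rot: [0.922, 0.388, 0.0, 0.0]
contact_force: [-0.4, -0.1, 0.9]
opening: 0.342
```

```bash
python3 look.py w26 .482 .3765 .16 114
```

```text
t 32.3 tcp [ 0.6896 -0.0147  0.0068] q [-0.1679  0.5617  1.6507 -0.0006  0.9288  0.6068] op 0.345 F [ 0.4788 -0.285  -0.1072]
shift mm [ 134.439  -421.8544 -153.4653] turn deg [ 0.0362  0.0034 21.6315]
```

Request:
{"method": "apply_moves", "body": {"moves": [[[0,0,-0.03,0,0,0,1],[0,0,-0.045,0,0,7,1],[0,0,-0.045,0,0,7.5,1],[0,0,-0.03,0,0,7,1],[0,-0.025,0,0,0,0,1],[-0.003,-0.042,0,0,0,0,1],[-0.004,-0.042,0,0,0,0,1],[-0.004,-0.042,0,0,0,0,1],[-0.004,-0.042,0,0,0,0,1],[-0.004,-0.042,0,0,0,0,1],[-0.004,-0.042,0,0,0,0,1],[-0.004,-0.042,0,0,0,0,1]]]}}

```text
time: 33.5
eef_pos: [0.5318, 0.2729, 0.1566]
tcp_rot: [0.981, 0.196, -0.005, -0.002]
contact_force: [0.5, 1.1, -1.8]
opening: 0.344
```

```bash
python3 look.py w27 .482 .3765 .16 114
```

```text
t 33.55 tcp [0.528  0.2783 0.1563] q [0.311  0.1941 1.8302 0.0108 1.1301 1.4786] op 0.336 F [-2.51    3.0814 -1.8522]
shift mm [  -4.3337 -108.4284   -2.4301] turn deg [-0.6282  0.6767 -1.1637]
```

Request:
{"method": "apply_moves", "body": {"moves": [[[0,-0.035,0,-0.6,0.6,-1,1],[-0.002,-0.035,0,0,0,0,1],[-0.001,-0.02,0,0,0,0,1],[0,-0.007,0,0,0,0,1],[0,0,0,0,0,0,1],[0,0,0,0,0,0,1]]]}}

```text
time: 34.15
eef_pos: [0.4813, 0.3694, 0.1534]
tcp_rot: [0.978, 0.21, -0.003, 0.001]
contact_force: [-0.5, 0.0, -2.2]
opening: 0.345
```

```bash
python3 look.py w28 .482 .3765 .03 114
```

```text
t 34.2 tcp [0.4815 0.3691 0.1534] q [ 0.4872  0.2159  1.8104 -0.0005  1.1222  1.6365] op 0.346 F [ 0.1674  0.2452 -2.2322]
shift mm [  4.3248  -6.613  123.3769] turn deg [0.0528 0.3875 0.1617]
```

View pics/w28.png

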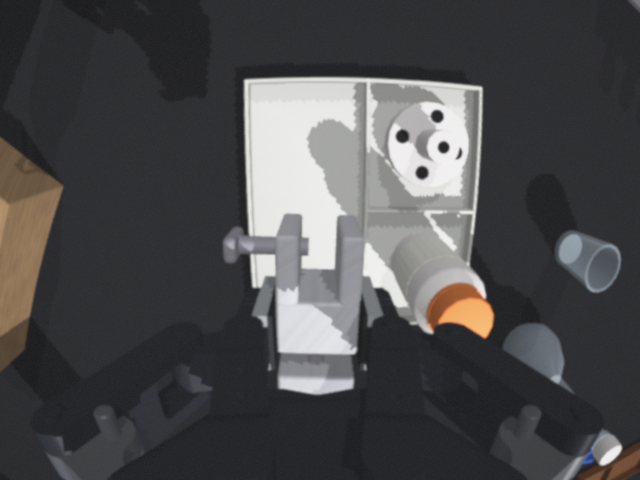

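Everything is in place: the cap at (430,148), the tall bottle at (460,310), and the clamp held over the long compartment. I'll set the clamp about 20 mm further along the compartment to keep clear of the bottle.

Request:
{"method": "apply_moves", "body": {"moves": [[[0.015,-0.004,0,0,0.3,0,1],[0.005,-0.002,0.01,0,0,0,1],[0,0,0.03,0,0,0,1],[0,0,0.03,0,0,0,1],[0,0,0.02,0,0,0,1],[0,0,0.005,0,0,0,1],[0,0,0,0,0,0,1]]]}}

```text
time: 34.9
eef_pos: [0.5019, 0.3762, 0.0533]
tcp_rot: [0.979, 0.205, -0.001, 0.002]
contact_force: [-0.1, -0.0, -2.0]
opening: 0.34
```

```bash
python3 look.py w29 .500 .3847 .012 114
```

```text
t 34.95 tcp [0.502  0.3763 0.0538] q [ 0.4827  0.3819  1.8065 -0.003   0.9555  1.6429] op 0.344 F [ 0.3705 -0.0374 -2.1044]
shift mm [ 1.5956 -8.5945 41.7457] turn deg [ 0.1501  0.1241 -0.3705]
```

Request:
{"method": "apply_moves", "body": {"moves": [[[0,-0.006,0.006,0,0,-0.3,1],[0,0,0.015,0,0,0,1],[0,0,0.008,0,0,0,1],[0,0,0.003,0,0,0,1],[0,0,0,0,0,0,1]]]}}

```text
time: 35.45
eef_pos: [0.5018, 0.3834, 0.023]
tcp_rot: [0.978, 0.208, 0.002, 0.001]
contact_force: [-0.7, -0.1, -1.8]
opening: 0.344
```

```bash
python3 look.py w30 .500 .3847 .011 114
```

```text
t 35.5 tcp [0.502  0.3835 0.0233] q [ 0.493   0.4314  1.8059 -0.0031  0.8995  1.6475] op 0.347 F [ 0.1186 -0.5675 -1.1915]
shift mm [-1.3818 -1.9099 12.2633] turn deg [ 0.1163 -0.2861 -0.0443]
```

Request:
{"method": "apply_moves", "body": {"moves": [[[-0.001,-0.001,0.004,0,-0.3,0,1],[0,0,0.003,0,0,0,1],[0,0,0.002,0,0,0,1],[0,0,0.001,0,0,0,1],[0,0,0,0,0,0,1]]]}}

```text
time: 36.0
eef_pos: [0.5014, 0.3845, 0.0136]
tcp_rot: [0.978, 0.208, 0.001, 0.001]
contact_force: [0.2, 0.1, -1.6]
opening: 0.343
```

Request:
{"method": "apply_moves", "body": {"moves": [[[0,0,0.002,0,0,0,1],[0,0,0.002,0,0,0,1],[0,0,0,0,0,0,1]]]}}

```text
time: 36.3
eef_pos: [0.5019, 0.3848, 0.0111]
tcp_rot: [0.978, 0.208, 0.001, 0.001]
contact_force: [0.1, 0.4, -2.6]
opening: 0.343
```

Request:
{"method": "apply_moves", "body": {"moves": [[[0,0,0.002,0,0,0,1],[0,0,0,0,0,0,1]]]}}

```text
time: 36.5
eef_pos: [0.5025, 0.3851, 0.0112]
tcp_rot: [0.978, 0.208, 0.001, 0.001]
contact_force: [-0.2, -0.3, -2.9]
opening: 0.337
```

Request:
{"method": "apply_moves", "body": {"moves": [[[0,0,0,0,0,0,0.2],[0,0,0,0,0,0,0.1],[0,0,0,0,0,0,0],[0,0,0,0,0,0,0],[0,0,-0.02,0,0,0,0],[0,0,-0.035,0,0,0,0],[0,0,-0.045,0,0,0,0],[0,0,-0.045,0,0,0,0],[0,0,-0.045,0,0,0,0],[-0.03,0,-0.02,0,0,0,0],[-0.03,0,0,0,0,0,0],[-0.02,0,0,0,0,0,0]]]}}

```text
time: 37.7
eef_pos: [0.4291, 0.3522, 0.2287]
tcp_rot: [0.978, 0.207, 0.002, 0.0]
contact_force: [-0.0, -0.3, -0.4]
opening: 0.501
```

```bash
python3 look.py w31 .500 .3847 .2 114
python3 - <<'E'
from h import *
im=ctrl.read_camera("top");cv2.imwrite("pics/top1.png",im[:,:,::-1])
E
```

```text
t 37.75 tcp [0.427  0.3517 0.2287] q [ 0.5064  0.0197  1.8814 -0.002   1.2388  1.6604] op 0.499 F [-1.2626  0.9244 -1.2661]
shift mm [80.0406 -0.6044 28.881 ] turn deg [ 0.0975 -0.1022 -0.0818]
```

View pics/w31.png

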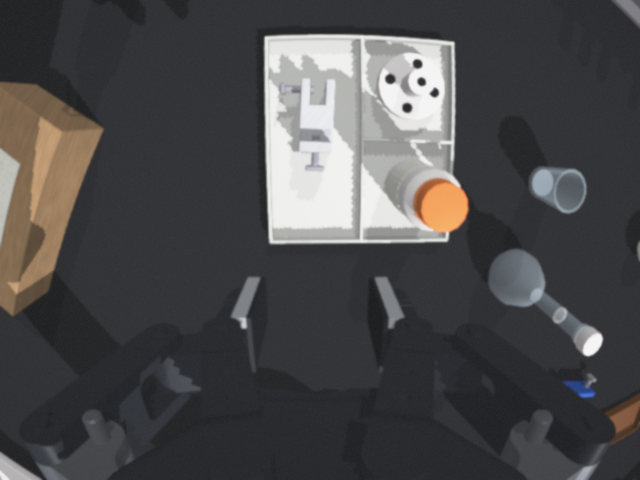

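View pics/top1.png

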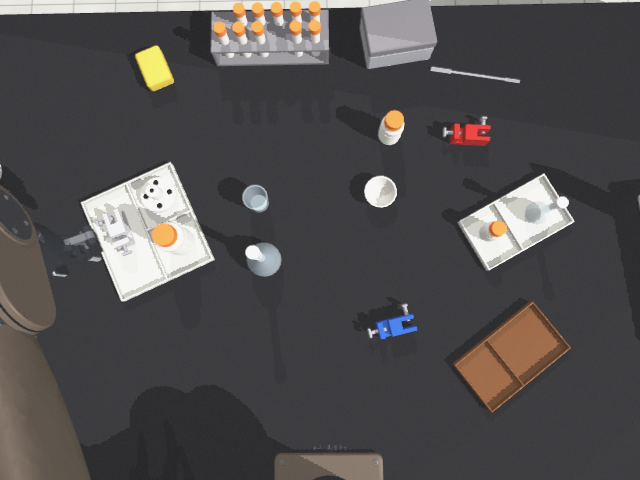

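All five things are in their compartments, and the medium bottle at (391,127) and the large flask at (264,259) haven't moved. The arm is clear, so I'm handing in.

```bash
python3 -c "
from plant import ctrl
print(ctrl.sign_off())"
```

```text
the job is handed in; nothing more can be done
None
```

Both kits are made up and the job is handed in after about 38 s of robot time; no verdict was reported.

- **Three-compartment tray:** the boss head is in the long compartment, with the cell cap and the tallest bottle each in a small one.
- **Two-compartment tray:** the small flask is in the larger compartment and the smallest bottle in the smaller one.
- **Setting down:** I lowered each thing in steps of a few millimetres or less until it stopped on the tray floor. It was then released and the gripper withdrawn. The force readings were too noisy to confirm contact, so I judged it by the tool height no longer falling, close to grasp height plus the 4 mm tray floor.
- **Last checks:** in the final wrist and top views, all five things look upright and clear of the walls. The medium bottle and large flask stand where they were, and the open gripper is away from everything. I judged this by eye and did not re-measure the final poses.
- **Regrip:** the first grip on the cell cap was about 10 mm too high on the sleeve, so I released it on the bench and gripped it lower. No check failed or disagreed.

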